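# Clip the microscope rod home and close the case's stayed lid

## Robot

A 6-joint arm with a two-finger parallel gripper is mounted at the origin on the work surface. World frame = base frame: x ahead of the robot, y to its left, z up, the work surface at z = 0. Lengths are in m, angles in rad, forces in N, time in s.
With the tool pointing down it reaches from about 0.35 to 0.975 m from the base axis. Payload 4.9 kg.
Tool frame: the origin (TCP) lies midway between the tips of the shut fingers; the grasp point (between the pads) lies 19 mm behind it (ctrl.hold_point_z is the distance from the TCP to the grasp point, in m); x points along the fingers, z is the direction in which the jaws open and shut, and the axes are right-handed (so a half turn about x gives the same grasp; the last joint's range is limited). The gripper opens to 85 mm and grips with 20 to 120 N. Pads are 22 mm wide; open, the fingers measure 114 mm over their backs; the gripper's body (76 mm by 85 mm) begins 54 mm behind the grasp point. The pads swing forward as they close: fully open they stand 13 mm farther back than shut.
Start: joints at [-1.294, 0.053, 1.613, -0, 1.476, -0.119], TCP at [0.241, -0.577, 0.231] pointing down, gripper open.
Joint ranges: [-3.01, 3.01], [-1.01, 2.22], [0.06, 2.58], [-1.02, 4.17], [0.09, 2.62], [-3.14, 3.14]. Speed limits (rad/s): [2.57, 2.57, 3.14, 3.14, 3.14, 3.14].

## Interface

Orientations are given as [roll, pitch, yaw] about the fixed x, y, z axes, in that order (R = Rz(yaw) Ry(pitch) Rx(roll)).
In Python, from plant import ctrl gives the robot as it stands. The module is installed in compiled form; this text tells all that it offers.
- The arm moves only by the shell command python3 -m inch 'ROWS' [FORCE]. ROWS is JSON, a list that holds one entry, the list of rows, each a list of 5 numbers: the shift along the tool's x, y, z in m, then the turn about the tool's x in degrees, then the opening, from 0 (shut) to 1 (fully open). A call has exactly 10 rows; each row shifts and turns the commanded pose from where the row before left it, along the tool's axes as they then stand; what a row does not reach is not made up. A row lasts 1/8 s, in which the tool goes at most 62.5 mm and 10.7 degrees, less where a joint would pass 70% of its speed; a pose out of reach is approached as far as the arm can. A call with a gripper value outside its range is refused whole. The fingers move at their own pace and stop on an object; FORCE is the grip in N (left out, the last holds). Time passes only in rows, so rows that do not move let the fingers close, or fill a call up. It gives the time, the measured TCP pose, the force and the opening at its end, in the units of the state.
- ctrl.sense(): the state, without advancing time (a new reading comes with each control period).
- ctrl.grab_frame(name): name is "scene" or "top" or "wrist"; returns a dict with "color" (420x560x3 uint8, red, green, blue), "vertical_fov" (degrees; the focal length in pixels is half the picture's height over the tangent of half this angle, whatever the lens; pixels are square), "cx", "cy" (the principal point, pixels), "R" (3x3) and "t" (3): a world point X has camera coordinates R X + t. Camera axes: x right, y down, z forward; pixel columns grow to the right and rows downward; lengths in m; the calibration is good to about 2 mm. The wrist camera is an equidistant fisheye: a pixel r from the principal point sees the ray r / f radians off the axis. A picture is of the moment at which its call begins. There is no depth.
- ctrl.close_job(): hands the job in, once; it reports no verdict.
The state is a dict: "clock": time; "joints": joint angles; "joint_vel": joint speeds; "joint_torque": joint torques, N m; "tool_pos": TCP position; "tool_rot": TCP orientation; "contact_force": force on the tool from outside, world axes, zero at the start; "moment": the same for the moment, N m; "gripper_width": opening from 0.0 (shut) to 1.0 (fully open).
Only numpy, scipy, OpenCV 4.12 (cv2) and the standard library are available. Lean on these libraries where they do the work, as an engineer would, in place of code of your own. Each camera call takes 0.05 s, during which the arm holds its last target. There are 200 camera calls.

## Task

Pack up the microscope case. First press the steel rod that lies in the mouth of its clip straight down past the sprung orange jaw until it sits fully home; then break the lid's locked folding stay by pushing the red roller at its knee back and down towards the lid, and last lower the lid gently until it is fully shut. Never force the lid while the stay is still locked, do not slam it, and leave the other things on the bench where they are.

Things in the scene. Friction and masses are not known exactly. Their poses are not given: they have to be found in the camera images.
- case: Open black instrument case, heavy, fixed. 250 mm along its x, 200 mm along its y, rim 80 mm above the bench, walls 6 mm. Origin: centre of its underside; z up; turned up to 0.35 rad. The lid hinges on the back rim: hinge line parallel to x at y = +100 mm, z = 80 mm. Lid and stay behave alike in every start.
- clip (a point): Middle of the rod clip, on the axis of a rod that is fully home, 50 mm above the bench; axes as the case (at x -20, y -30 mm in it). The clip runs along x: two blue forks 56 mm either side, tines 74 mm high, and a sprung orange jaw on the -y side with two noses. Between the noses a gap 50 mm long along x leaves the rod's middle free to press.
- rod_mid (a point): Centre of a loose steel tube, one end black, 24 mm diameter, 150 mm long, own x along its length. It starts in the clip's mouth on the jaw's noses, centre about 68 mm above the bench. Pressed 18 mm down with 5 to 20 N at its middle it passes the jaw: home, its centre is 50 mm and its top 62 mm above the bench.
- jaw (a joint): Sprung jaw of the clip, rad. 0 closed; grows while the rod pushes it outwards by about 0.1, and springs back to about 0 when the rod is home.
- knee_pad (a point): Middle of the red roller at the knee of the steel stay: turns freely, 18 mm thick, 40 mm long, parallel to the case's x. The stay stands inside the case's +x end and ties it to the lid. Locked, the knee is bowed forwards and up past straight. Pushed some 30 mm back (case +y), sinking about 0.65 mm per mm, with under 10 N, it passes straight and stays broken; it folds on as the lid comes down.
- stay_knee (a joint): Bend of the stay's knee, rad. 0 locked (start), 0.26 straight, about 0.6 well broken, about 3.1 folded with the lid shut.
- lid (a joint): Lid angle, rad. 0 at the start: open, 105 degrees from shut, leaning 15 degrees back past upright. Grows as it closes, 1.83 fully shut. Stiff hinge: the lid stays about where it is left and needs a few newtons near its edge, pushed from behind and then from above, to come down to the rim. It cannot close while the stay is locked.
- lid_edge (a point): Middle of the lid's free edge, on its outer (back, later top) face. The lid is a flat black plate 250 mm wide, 200 mm from hinge line to free edge, 12 mm thick; its outer face is 12 mm outside the hinge line. Shut, its top is 92 mm above the bench.
- heatsink: Bystander: black finned heatsink 50 x 70 x 45 mm, loose, origin at the centre of its underside.
- flux_jar: Bystander: amber jar, 60 mm diameter, 55 mm high, loose, origin at the centre of its underside.
- circuit_board: Bystander: green circuit board with parts, 100 x 140 mm, 27 mm high, loose, origin at the centre of its underside.
Things that resemble listed ones, but are neither listed nor needed, are in the scene too. Leave any green look-alike of the part that bears rod_mid alone.

How it is judged:
On the way, in this order (a step that is already met when the one before it is completed fails the run):
1. the rod sits home in the clip, level, the jaw sprung back over it, the stay not yet broken (z of rod_mid in the frame of case below 0.0535 m and angle between the x axis of rod_mid and the x axis of case, either way round below 0.06 rad and value of joint jaw below 0.05 rad), for 0.2 s.
2. the stay's knee is pushed well past straight (value of joint stay_knee above 0.4 rad), for 0.2 s.
At the end, for the whole second after the job is handed in: The lid is shut to within 0.04 rad (8 mm at its edge) and at rest, the stay folded, and the rod still home in the clip: its centre no more than 3.5 mm above its seat, level with the clip within 0.06 rad, the jaw sprung back over it (all of step 1 and value of joint lid above 1.79 rad and value of joint stay_knee above 2.6 rad and not (velocity of joint lid above 0.05 rad/s)); the robot touches nothing.
It fails at once if the lid is forced (over 15 N) while the stay is still locked (value of joint stay_knee below 0.2 rad and contact force between anything else and lid above 15 N).
It fails at once if the lid is slammed (closing faster than 2.5 rad/s) (velocity of joint lid above 2.5 rad/s).
It fails at once if a bystander is moved by more than 30 mm (distance of any of heatsink, flux_jar, circuit_board from where it was at the start of the episode above 0.03 m).
It also fails if it takes over 72 s, if anything falls off the work surface, if the arm or the gripper's body presses on something with over 40 N, if the wrist force passes 120 N, or if a joint passes its speed limit or range.

## Working session

There is one attempt and no reset: what is moved stays moved. The work goes in short steps, Python scripts to look and compute and a shell command to move; the robot and the scene stay as the last step left them, time stands still between calls to the robot, and variables do not carry over. Pictures are saved under pics/ and viewed, about 8 in all and at most 12, crops included, and the job is handed in when it is done.

```bash
mkdir -p pics; cat > h.py <<'E'
import numpy as np, cv2
from plant import ctrl
from scipy.spatial.transform import Rotation as Ro
def grab(n,fn=None):
    f=ctrl.grab_frame(n)
    if fn: cv2.imwrite('pics/'+fn,f['color'][:,:,::-1])
    return f
def ray(f,u,v):
    R=np.array(f['R']);t=np.array(f['t']);F=f['color'].shape[0]/2/np.tan(np.radians(f['vertical_fov']/2))
    d=np.array([(u-f['cx'])/F,(v-f['cy'])/F,1]);return -R.T@t,R.T@d
def onz(f,u,v,z):
    o,d=ray(f,u,v);return o+d*(z-o[2])/d[2]
def two(f,p,g,q):
    o,d=ray(f,*p);a,b=ray(g,*q)
    s=np.linalg.lstsq(np.c_[d,-b],a-o,rcond=None)[0];x=o+d*s[0];y=a+b*s[1]
    return (x+y)/2,np.linalg.norm(x-y)
def proj(f,X):
    F=f['color'].shape[0]/2/np.tan(np.radians(f['vertical_fov']/2));c=np.array(f['R'])@X+np.array(f['t']);return f['cx']+F*c[0]/c[2],f['cy']+F*c[1]/c[2]
def st():
    s=ctrl.sense();R=Ro.from_euler('xyz',s['tool_rot']).as_matrix();return s,np.array(s['tool_pos']),R
E
python3 - <<'E'
from h import *
for n in('scene','top'):
    f=grab(n,n+'0.png');print(n,f['vertical_fov'],f['cx'],f['cy'],np.array(f['R']).round(3).tolist(),(-np.array(f['R']).T@np.array(f['t'])).round(3))
s,p,R=st();print(s['clock'],p,R.round(3),s['contact_force'])
import pickle
E
python3 -c "
import cv2,numpy as np
cv2.imwrite('pics/a.png',np.hstack([cv2.imread('pics/scene0.png'),cv2.imread('pics/top0.png')])[:, :])"
```

```text
scene 45.20288355409782 285.2992153755718 211.89396078302477 [[-0.816, 0.578, -0.012], [0.443, 0.612, -0.655], [-0.371, -0.54, -0.755]] [1.079 0.872 1.282]
top 51.711434813129756 271.97297838249335 211.51284340728066 [[0.021, -1.0, -0.023], [-0.993, -0.018, -0.116], [0.116, 0.025, -0.993]] [0.37  0.038 1.489]
0.1 [ 0.24080241 -0.5761149   0.23017178] [[-0.001  0.923  0.386]
 [ 0.002  0.386 -0.923]
 [-1.     0.    -0.002]] [ 0.36806423  0.11560279 -0.69288461]
```

View pics/scene0.png

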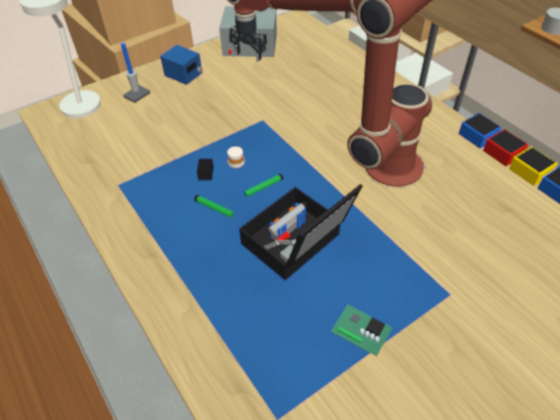

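View pics/top0.png

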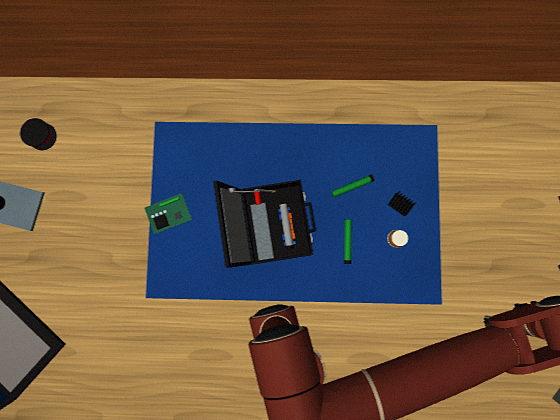

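The scene view shows the case at about (290,235) with its lid open towards +y. The top view shows the case at (265,225), the rod at about (287,225), and the red roller at about (257,197). Case x is roughly world +x. I'll zoom in for detail.

```bash
python3 - <<'E'
import cv2,numpy as np
a=cv2.resize(cv2.imread('pics/top0.png')[170:275,205:325],None,fx=5,fy=5,interpolation=2)[:520,:]
b=cv2.resize(cv2.imread('pics/scene0.png')[180:285,235:365],None,fx=5,fy=5,interpolation=2)
cv2.imwrite('pics/c1.png',a)
from h import *
for n,o in(('top',(205,170,325,275)),('scene',(235,180,365,285))):
    im=cv2.imread(f'pics/{n}0.png');h=cv2.cvtColor(im,cv2.COLOR_BGR2HSV)
    for nm,lo,hi in(('red',(0,170,90),(5,255,255)),('orange',(6,150,120),(18,255,255)),('steel',(0,0,140),(180,60,255))):
        m=cv2.inRange(h,lo,hi);k=np.zeros_like(m);k[o[1]:o[3],o[0]:o[2]]=m[o[1]:o[3],o[0]:o[2]]
        c,_=cv2.findContours(k,0,2)
        for q in c:
            if cv2.contourArea(q)>6: print(n,nm,cv2.contourArea(q),[np.round(x,1) for x in cv2.minAreaRect(q)])
E
```

```text
top red 47.5 [array([257.1, 197.6]), array([11.6,  5.1]), np.float64(81.9)]
top orange 38.0 [array([291.2, 225.5]), array([25.6,  3.1]), np.float64(81.0)]
top steel 130.0 [array([285.2, 224.2]), array([40.9,  4.7]), np.float64(80.3)]
scene red 32.5 [array([284.2, 236.8]), array([ 4.4, 11.1]), np.float64(56.3)]
scene steel 60.0 [array([287.5, 251. ]), array([ 7.8, 12. ]), np.float64(45.0)]
scene steel 288.5 [array([288.4, 219.3]), array([11.8, 39.7]), np.float64(52.3)]
scene steel 12.0 [array([335.6, 187.3]), array([22.7,  1.2]), np.float64(42.9)]
```

View pics/c1.png

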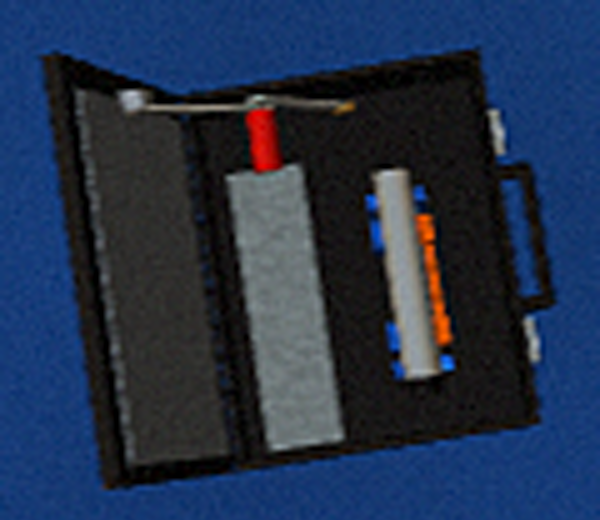

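```bash
python3 - <<'E'
from h import *
f=ctrl.grab_frame('top');g=ctrl.grab_frame('scene')
c=lambda u,v:(205+u/5,170+v/5)
A=onz(f,*c(479,49),.08);B=onz(f,*c(540,424),.08);print(A,B,np.linalg.norm(A-B))
ex=(A-B)/np.linalg.norm(A-B);yaw=np.arctan2(ex[1],ex[0]);ey=np.array([-ex[1],ex[0],0])
print('yaw',yaw)
O=(A+B)/2+.1*ey;O[2]=0;print('case O',O)
T=np.array([ex,ey,[0,0,1]])
r=onz(f,285.2,224.2,.076);print('rod steel',r,T@(r-O))
for p in((388,168),(420,380)):
    q=onz(f,*c(*p),.074);print('end',T@(q-O))
k,e=two(f,(257.1,197.6),g,(284.2,236.8));print('knee',k,e,T@(k-O))
r2,e=two(f,(285.2,224.2),g,(288.4,219.3));print('rod2',r2,e,T@(r2-O))
clip=O+T.T@[-.02,-.03,.05];print('clip',clip)
for p in((45,55),(108,487)):
    print('lidcorner',T@(onz(f,*c(*p),.273)-O))
s,p,R=st();print(p,R.round(2).tolist())
np.savez('case.npz',T=T,O=O)
im=f['color'].copy()
E
```

```text
[ 0.64073459 -0.01968095  0.08      ] [ 0.39539   -0.0621825  0.08     ] 0.24899869397765464
yaw 0.17152977224516838
case O [0.50099331 0.05760075 0.        ]
rod steel [0.49323331 0.0292165  0.076     ] [-0.01249102 -0.02664316  0.076     ]
end [ 0.05625385 -0.02870494  0.074     ]
end [-0.0845648 -0.0279441  0.074    ]
knee [0.57069777 0.12137675 0.12663191] 0.0034415262900905313 [0.07956745 0.05094222 0.12663191]
rod2 [0.49240099 0.03070386 0.06397059] 0.004878143882882197 [-0.01305725 -0.02503556  0.06397059]
clip [0.48640751 0.02462721 0.05      ]
lidcorner [0.12418527 0.15944785 0.273     ]
lidcorner [-0.12386009  0.1576469   0.273     ]
[ 0.24086949 -0.57629657  0.23052122] [[-0.0, 0.92, 0.39], [0.0, 0.39, -0.92], [-1.0, 0.0, -0.0]]
```

```bash
cat > w.py <<'E'
from h import *
d=np.load('case.npz');T,O=d['T'],d['O'];s,p,R=st()
print('t',s['clock'],'case',(T@(p-O)).round(4),'F',(T@s['contact_force']).round(2),'yaw err deg',np.degrees(np.arctan2(*(T@R[:,1])[1::-1])).round(2),s['gripper_width'])
E
python3 -m inch '[[[0,0,0,6.45,0],[0,0,0,6.45,0],[0,0.029,-0.045,0,0],[0,0.029,-0.045,0,0],[0,0.029,-0.045,0,0],[0,0.029,-0.045,0,0],[0,0.029,-0.045,0,0],[0,0.029,-0.045,0,0],[0,0.029,-0.045,0,0],[0,0.029,-0.045,0,0]]]'; python3 w.py
```

```text
clock: 1.45
tool_pos: [0.4088, -0.1808, 0.2313]
tool_rot: [0.959, 1.57, -0.441]
contact_force: [0.8, 0.1, -0.0]
gripper_width: 0.001
t 1.45 case [-0.1316 -0.2192  0.2313] F [ 0.82 -0.05 -0.02] yaw err deg -0.07 0.0009475622087353719
```

```bash
python3 -m inch '[[[0,0.0279,-0.0475,0,0],[0,0.0279,-0.0475,0,0],[0,0.0279,-0.0475,0,0],[0,0.0279,-0.0475,0,0],[0.03,0,0,0,0],[0.03,0,0,0,0],[0.03,0,0,0,0],[0.03,0,0,0,0],[0,0,0,0,0],[0,0,0,0,0]]]'; python3 w.py; python3 -c "
from h import *
f=grab('wrist','w1.png');g=grab('scene','s1.png');t=grab('top','t1.png')
a=cv2.imread('pics/s1.png')[180:285,235:365];b=cv2.imread('pics/t1.png')[160:275,200:325]
z=lambda i:cv2.resize(i,(390,315),interpolation=2)
w=cv2.resize(cv2.imread('pics/w1.png'),(390,285))
cv2.imwrite('pics/m1.png',np.vstack([np.hstack([z(a),z(b)]),np.hstack([w,w*0])]))"
```

```text
clock: 2.7
tool_pos: [0.4868, 0.0236, 0.1125]
tool_rot: [1.303, 1.569, -0.097]
contact_force: [0.4, 0.5, 0.4]
gripper_width: -0.004
t 2.7 case [-0.0198 -0.0311  0.1125] F [0.5  0.38 0.38] yaw err deg -0.05 -0.004201513288843006
```

View pics/m1.png

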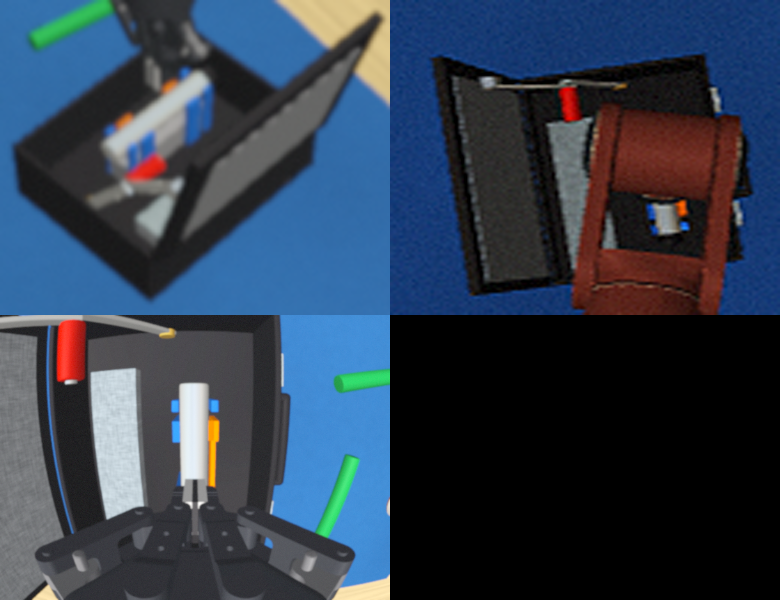

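The wrist view shows the shut fingers at x≈195, centred over the white rod at x≈193. The noses are clear of the fingers, so I'll press.

```bash
python3 -m inch '[[[0.015,0,0,0,0],[0.014,0,0,0,0],[0.003,0,0,0,0],[0.003,0,0,0,0],[0.003,0,0,0,0],[0.003,0,0,0,0],[0.003,0,0,0,0],[0.003,0,0,0,0],[0.003,0,0,0,0],[0,0,0,0,0]]]'; python3 w.py
```

```text
clock: 4.1
tool_pos: [0.4864, 0.0234, 0.0619]
tool_rot: [-0.501, 1.57, -1.901]
contact_force: [-1.4, -0.6, 6.0]
gripper_width: 0.003
t 4.1 case [-0.0203 -0.0312  0.0619] F [-1.49 -0.37  6.  ] yaw err deg -0.04 0.003084569429223586
```

```bash
python3 -m inch '[[[0.001,0,0,0,0],[0.001,0,0,0,0],[0,0,0,0,0],[0,0,0,0,0],[0,0,0,0,0],[0,0,0,0,0],[0,0,0,0,0],[0,0,0,0,0],[0,0,0,0,0],[0,0,0,0,0]]]'; python3 w.py
```

```text
clock: 5.35
tool_pos: [0.4865, 0.0232, 0.0617]
tool_rot: [-0.848, 1.569, -2.248]
contact_force: [-7.5, -1.6, 16.5]
gripper_width: -0.001
t 5.35 case [-0.0202 -0.0314  0.0617] F [-7.64 -0.3  16.46] yaw err deg -0.03 -0.0014475410074885156
```

```bash
python3 -m inch '[[[-0.035,0,0,0,0],[-0.035,0,0,0,0],[-0.035,0,0,0,0],[0,0.0287,-0.0135,0,0],[0,0.0287,-0.0135,0,0],[0,0.0287,-0.0135,0,0],[0,0,0,0,0],[0,0,0,0,0],[0,0,0,0,0],[0,0,0,0,0]]]'; python3 w.py; python3 -c "
from h import *
f=grab('wrist','w2.png');g=grab('scene','s2.png')
d=np.load('case.npz');T,O=d['T'],d['O']
a=cv2.imread('pics/s2.png')[180:285,235:365]
w=cv2.resize(cv2.imread('pics/w2.png'),(520,390))
cv2.imwrite('pics/m2.png',np.hstack([cv2.resize(a,(280,390)),w]))
t=ctrl.grab_frame('top');o,dd=ray(t,231,190);o=T@(o-O);dd=T@dd
n=np.array([0,np.cos(.2618),-np.sin(.2618)]);h=np.array([0,.1,.08]);print('lid bracket',o+dd*((h-o)@n)/(dd@n))
im=g['color'];hs=cv2.cvtColor(im,cv2.COLOR_RGB2HSV)[180:285,235:365];m=cv2.inRange(hs,(0,170,90),(5,255,255));print('red',cv2.moments(m,True)['m00'])
print('brass',T@(onz(t,205+345/5,170+105/5,.03)-O))
"
```

```text
clock: 6.6
tool_pos: [0.5637, 0.0778, 0.1643]
tool_rot: [-0.153, 1.571, -1.554]
contact_force: [0.1, 0.6, -0.6]
gripper_width: 0.001
t 6.6 case [0.0652 0.0092 0.1643] F [ 0.24  0.58 -0.63] yaw err deg -0.08 0.0009174327544411291
lid bracket [0.10963477 0.12436573 0.17093393]
red 45.0
brass [ 0.10945835 -0.0073622   0.03      ]
```

View pics/m2.png

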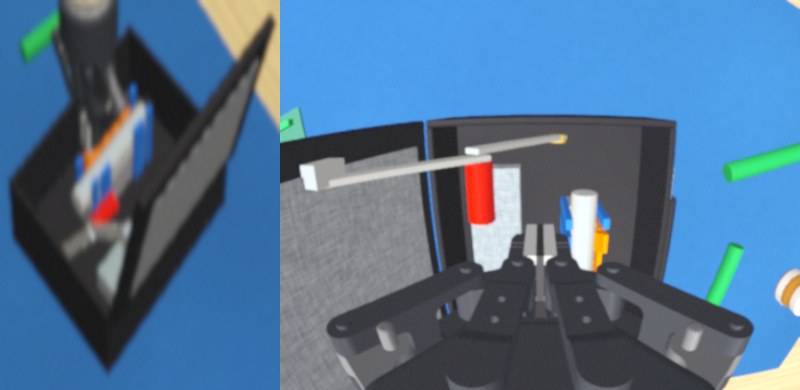

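```bash
python3 -m inch '[[[0.026,0,0,0,0],[0.026,0,0,0,0],[0,0,-0.006,0,0],[0,0,-0.006,0,0],[0,0,-0.006,0,0],[0.002,0,-0.004,0,0],[0.002,0,-0.004,0,0],[0.002,0,-0.004,0,0],[0,0,0,0,0],[0,0,0,0,0]]]'; python3 w.py
```

```text
clock: 8.0
tool_pos: [0.5589, 0.108, 0.1062]
tool_rot: [-2.4, 1.57, 2.483]
contact_force: [1.0, -0.7, 0.2]
gripper_width: -0.004
t 8.0 case [0.0656 0.0397 0.1062] F [ 0.89 -0.88  0.2 ] yaw err deg -0.05 -0.0037138975971671494
```

```bash
python3 -m inch '[[[0.0026,0,-0.004,0,0],[0.0026,0,-0.004,0,0],[0.0026,0,-0.004,0,0],[0.0026,0,-0.004,0,0],[0.0026,0,-0.004,0,0],[0,0,0,0,0],[0,0,0,0,0],[0,0,0,0,0],[0,0,0,0,0],[0,0,0,0,0]]]'; python3 w.py;python3 -c "
from h import *
f=grab('wrist','w3.png');g=grab('scene','s3.png')
a=cv2.imread('pics/s3.png')[180:285,235:365]
w=cv2.resize(cv2.imread('pics/w3.png'),(520,390))
cv2.imwrite('pics/m3.png',np.hstack([cv2.resize(a,(280,390)),w]))"
```

```text
clock: 9.25
tool_pos: [0.5569, 0.1211, 0.096]
tool_rot: [-0.097, 1.557, -1.498]
contact_force: [-2.5, -26.3, 13.7]
gripper_width: -0.001
t 9.25 case [0.066 0.053 0.096] F [ -6.99 -25.45  13.7 ] yaw err deg -0.09 -0.0010337560041964093
```

View pics/m3.png

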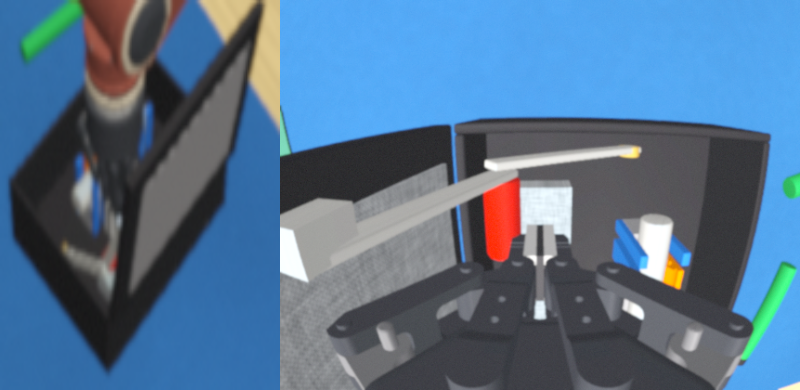

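```bash
python3 -m inch '[[[0,0,0.004,0,0],[-0.003,0,0.008,0,0],[-0.003,0,0.012,0,0],[-0.02,0,0,0,0],[-0.025,0,0,0,0],[-0.025,0,0,0,0],[0,0,0,0,0],[0,0,0,0,0],[0,0,0,0,0],[0,0,0,0,0]]]'; python3 w.py; python3 - <<'E'
from h import *
d=np.load('case.npz');T,O=d['T'],d['O']
g=grab('scene','s4.png');t=grab('top','t4.png')
for z in(.02,.06):print([(T@(onz(t,205+u/5,170+v/5,z)-O)).round(3)[:2].tolist() for u,v in((228,175),(300,165),(343,440),(268,450))])
for n,f in(('top',t),('scene',g)):
    h=cv2.cvtColor(f['color'],cv2.COLOR_RGB2HSV);m=cv2.inRange(h,(0,170,90),(5,255,255))[180:285,205:365]
    for q in cv2.findContours(m,0,2)[0]:
        if cv2.contourArea(q)>6: print(n,cv2.minAreaRect(q))
s=ctrl.sense();print(np.round(s['joints'],3))
a=cv2.imread('pics/s4.png')[180:285,235:365];b=cv2.imread('pics/s2.png')[180:285,235:365]
# lid corner movement
for p in('s1','s2','s4'):
    i=cv2.imread(f'pics/{p}.png')[180:285,235:365]; print(p,abs(i.astype(int)-b)[0:50,70:130].mean())
w=grab('wrist','w4.png')
cv2.imwrite('pics/m4.png',np.hstack([cv2.resize(a,(390,390)),cv2.resize(cv2.imread('pics/w4.png'),(410,390))]))
E
```

```text
clock: 10.6
tool_pos: [0.5591, 0.1039, 0.1681]
tool_rot: [-1.722, 1.569, -3.122]
contact_force: [0.0, 0.2, -0.4]
gripper_width: -0.003
t 10.6 case [0.0651 0.0357 0.1681] F [ 0.08  0.21 -0.41] yaw err deg -0.05 -0.003246124267974332
[[0.075, 0.079], [0.075, 0.029], [-0.115, 0.028], [-0.114, 0.079]]
[[0.07, 0.077], [0.069, 0.029], [-0.115, 0.028], [-0.114, 0.077]]
top ((44.0, 79.5), (48.99999237060547, 21.999996185302734), 90.0)
top ((53.63275909423828, 30.354290008544922), (59.122127532958984, 40.86280059814453), 87.33700561523438)
top ((49.5, 6.0), (12.0, 31.0), 90.0)
top ((29.0, 29.5), (59.0, 6.0), 90.0)
[ 0.053 -0.033  1.805  0.     1.37   1.453]
s1 0.6595555555555556
s2 0.0
s4 24.108555555555554
```

View pics/m4.png

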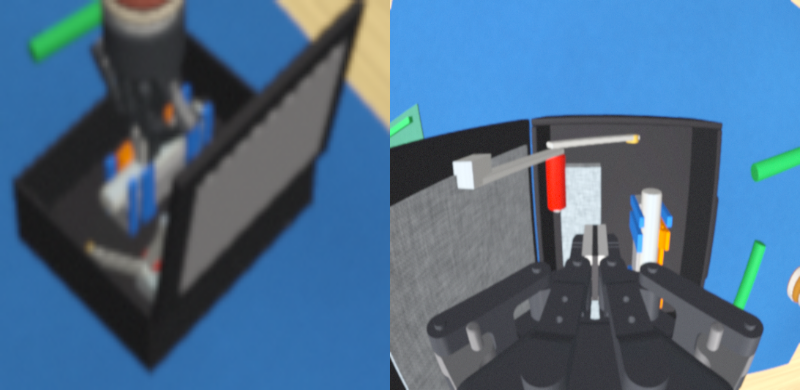

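```bash
cat > knee.py <<'E'
from h import *
d=np.load('case.npz');T,O=d['T'],d['O']
def red(im,box,k):
    h=cv2.cvtColor(im,cv2.COLOR_BGR2HSV);m=cv2.inRange(h,(0,170,90),(5,255,255));z=np.zeros_like(m);z[box[1]:box[3],box[0]:box[2]]=m[box[1]:box[3],box[0]:box[2]]
    q=max(cv2.findContours(z,0,2)[0],key=cv2.contourArea);print(k,cv2.minAreaRect(q));return cv2.minAreaRect(q)[0]
def onx(o,dd,x):
    o=T@(o-O);dd=T@dd;return o+dd*(x-o[0])/dd[0]
g=ctrl.grab_frame('scene')
for p in('s2','s3','s4'):
    c=red(cv2.imread(f'pics/{p}.png'),(270,225,300,262),p);print(onx(*ray(g,*c),.08).round(4))
w=ctrl.grab_frame('wrist')
c=red(cv2.imread('pics/w4.png'),(180,140,290,240),'w4')
F=210/np.tan(np.radians(w['vertical_fov']/2));v=np.array([c[0]-w['cx'],c[1]-w['cy']]);r=np.hypot(*v);th=r/F
R=np.array(w['R']);t=np.array(w['t']);dd=R.T@np.r_[v/r*np.sin(th),np.cos(th)];print('wrist',onx(-R.T@t,dd,.08).round(4))
E
python3 knee.py
```

```text
s2 ((284.2307434082031, 236.8461151123047), (4.437601566314697, 11.094003677368164), 56.30992889404297)
[0.08   0.054  0.1292]Traceback (most recent call last):
  File "knee.py", line 10, in <module>
    c=red(cv2.imread(f'pics/{p}.png'),(270,225,300,262),p);print(onx(*ray(g,*c),.08).round(4))
  File "knee.py", line 5, in red
    q=max(cv2.findContours(z,0,2)[0],key=cv2.contourArea);print(k,cv2.minAreaRect(q));return cv2.minAreaRect(q)[0]
ValueError: max() iterable argument is empty
```

```bash
sed -i "s/('s2','s3','s4')/('s2',)/" knee.py; sed -i 's/^c=red.*w4.*/for nm in ("w2","w4"): pass/' knee.py; python3 - <<'E'
import re
s=open('knee.py').read()
s+='''
'''
s=s.replace('for nm in ("w2","w4"): pass','c=red(cv2.imread("pics/w4.png"),(180,140,290,240),"w4")')
open('knee.py','w').write(s)
E
python3 knee.py; python3 -c "
from h import *
d=np.load('case.npz');T,O=d['T'],d['O']
g=ctrl.grab_frame('scene')
# predicted image of lid far corner (case x=-.125, outer top edge) for lid angles
for x in(-.125,.125):
  for a in(0,.1,.2,.3,.4):
    th=np.radians(105)-a; e=np.array([x,.1-.2*np.cos(th),.08+.2*np.sin(th)]); u=proj(g,O+T.T@e); print(x,a,np.round(u,1), np.round(((u[0]-235)*3,(u[1]-180)*390/105),0))"
```

```text
s2 ((284.2307434082031, 236.8461151123047), (4.437601566314697, 11.094003677368164), 56.30992889404297)
[0.08   0.054  0.1292]
w4 ((225.0, 197.0), (60.0, 26.0), 90.0)
wrist [0.08   0.0723 0.1048]
-0.125 0 [360.5 182.6] [376.  10.]
-0.125 0.1 [355.2 178.1] [361.  -7.]
-0.125 0.2 [349.8 174. ] [344. -22.]
-0.125 0.3 [344.4 170.5] [328. -35.]
-0.125 0.4 [339.  167.5] [312. -46.]
0.125 0 [298.1 233. ] [189. 197.]
0.125 0.1 [292.6 227.8] [173. 178.]
0.125 0.2 [287.1 223.1] [156. 160.]
0.125 0.3 [281.6 218.9] [140. 145.]
0.125 0.4 [276.3 215.3] [124. 131.]
```

```bash
python3 -m inch '[[[-0.05,0,0.01,0,0],[-0.055,-0.02,0,0,0],[-0.055,-0.02,0,0,0],[0,-0.0065,-0.043,0,0],[0,-0.0065,-0.043,0,0],[0,-0.0065,-0.043,0,0],[0,-0.0065,-0.043,0,0],[0,0,0,0,0],[0,0,0,0,0],[0,0,0,0,0]]]'; python3 w.py; python3 - <<'E'
from h import *
g=grab('scene','s5.png');w=grab('wrist','w5.png')
a=cv2.imread('pics/s5.png')[150:285,235:395]
cv2.imwrite('pics/m5.png',np.hstack([cv2.resize(a,(400,338)),cv2.resize(cv2.imread('pics/w5.png'),(400,338))]))
E
```

```text
clock: 12.2
tool_pos: [0.4676, 0.2513, 0.3293]
tool_rot: [0.107, 1.571, -1.295]
contact_force: [-0.3, 0.4, -0.2]
gripper_width: 0.001
t 12.2 case [2.000e-04 1.966e-01 3.293e-01] F [-0.26  0.47 -0.17] yaw err deg -0.14 0.0010323964109184988
```

View pics/m5.png

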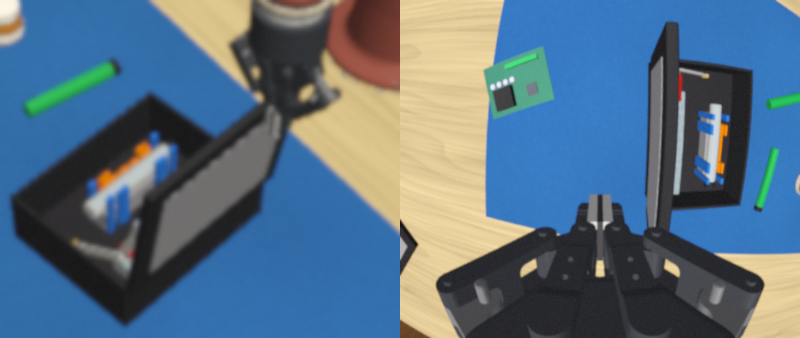

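The scene view shows the rod between the blue tines and the stay's knee folded back. The wrist view shows the fingers at x≈600, behind the lid at x≈660. Next I lower the fingers and push the lid gently.

```bash
python3 -m inch '[[[0.04,0,0,0,0],[0.039,0,0,0,0],[0,0,0.015,0,0],[0,0,0.015,0,0],[0,0,0.01,0,0],[0,0,0.008,0,0],[0,0,0.008,0,0],[0,0,0.008,0,0],[0,0,0.008,0,0],[0,0,0,0,0]]]'; python3 w.py
```

```text
clock: 13.55
tool_pos: [0.4793, 0.1803, 0.2497]
tool_rot: [-0.673, 1.569, -2.074]
contact_force: [0.3, -0.9, 0.5]
gripper_width: -0.001
t 13.55 case [-0.0005  0.1246  0.2497] F [ 0.16 -0.97  0.52] yaw err deg -0.1 -0.0013572847967878697
```

```bash
python3 -m inch '[[[0.001,0,0.0147,0,0],[0.001,0,0.0147,0,0],[0.001,0,0.0147,0,0],[0.0047,0,0.014,0,0],[0.0047,0,0.014,0,0],[0.0047,0,0.014,0,0],[0,0,0,0,0],[0,0,0,0,0],[0,0,0,0,0],[0,0,0,0,0]]]'; python3 w.py;python3 - <<'E'
from h import *
g=grab('scene','s6.png');w=grab('wrist','w6.png')
a=cv2.imread('pics/s6.png')[150:285,235:395]
cv2.imwrite('pics/m6.png',np.hstack([cv2.resize(a,(400,338)),cv2.resize(cv2.imread('pics/w6.png'),(400,338))]))
E
```

```text
clock: 14.8
tool_pos: [0.494, 0.0967, 0.2333]
tool_rot: [0.707, 1.571, -0.692]
contact_force: [1.2, 0.1, 0.3]
gripper_width: 0.001
t 14.8 case [-2.000e-04  3.980e-02  2.333e-01] F [ 1.22 -0.14  0.3 ] yaw err deg -0.02 0.0011343290981707655
```

View pics/m6.png

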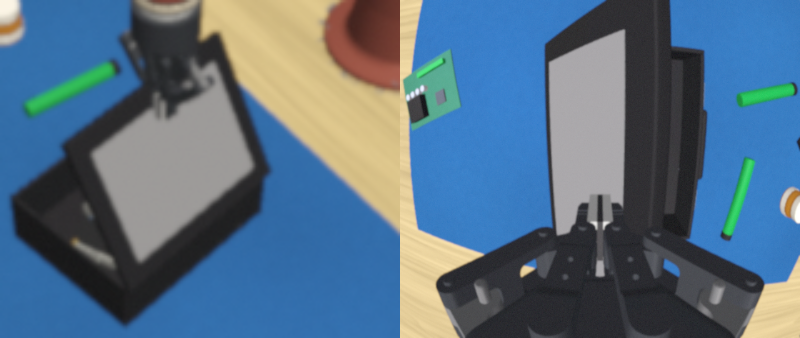

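The lid follows, now at about 60° from shut, with almost no force. I'll carry on down the arc.

```bash
python3 -m inch '[[[0.008,0,0.0123,0,0],[0.008,0,0.0123,0,0],[0.0085,0,0.0123,0,0],[0.011,0,0.01,0,0],[0.011,0,0.01,0,0],[0.011,0,0.01,0,0],[0,0,0,0,0],[0,0,0,0,0],[0,0,0,0,0],[0,0,0,0,0]]]'; python3 w.py; python3 -m inch '[[[0.0133,0,0.0067,0,0],[0.0133,0,0.0067,0,0],[0.0133,0,0.0067,0,0],[0.0109,0,0.0025,0,0],[0.0109,0,0.0025,0,0],[0.0109,0,0.0025,0,0],[0.007,0,0.001,0,0],[0,0,0,0,0],[0,0,0,0,0],[0,0,0,0,0]]]'; python3 w.py
```

```text
clock: 16.15
tool_pos: [0.5056, 0.0308, 0.1761]
tool_rot: [1.287, 1.57, -0.112]
contact_force: [-0.5, -0.3, 0.3]
gripper_width: -0.001
t 16.15 case [-1.000e-04 -2.720e-02  1.761e-01] F [-0.59 -0.23  0.31] yaw err deg -0.02 -0.0007636645765068009
clock: 17.4
tool_pos: [0.5106, 0.0024, 0.0966]
tool_rot: [1.281, 1.57, -0.119]
contact_force: [-0.9, -0.4, 0.0]
gripper_width: 0.002
t 17.4 case [ 0.0001 -0.056   0.0966] F [-0.95 -0.21  0.02] yaw err deg -0.04 0.001969834338081594
```

```bash
python3 -m inch '[[[0.001,0,0,0,0],[0.001,0,0,0,0],[0.001,0,0,0,0],[0.001,0,0,0,0],[0.001,0,0,0,0],[0.001,0,0,0,0],[0,0,0,0,0],[0,0,0,0,0],[0,0,0,0,0],[0,0,0,0,0]]]'; python3 w.py
```

```text
clock: 18.65
tool_pos: [0.5103, 0.0023, 0.0919]
tool_rot: [-1.568, 1.57, -2.967]
contact_force: [-6.0, -0.5, 10.8]
gripper_width: -0.001
t 18.65 case [-0.0002 -0.0561  0.0919] F [-6.04  0.53 10.83] yaw err deg -0.04 -0.0011563547605072386
```

The tip stops at 91.9 mm with 11 N, so the lid is on its rim. I'll retreat and check.

```bash
python3 -m inch '[[[-0.01,0,0,0,0],[-0.04,0,0,0,0],[-0.04,0,0,0,0],[-0.05,0,0,0,0],[0,-0.03,0.05,0,0],[0,-0.03,0.05,0,0],[0,-0.03,0.05,0,0],[0,0,0.05,0,0],[0,0,0.05,0,0],[0,0,0,0,0]]]'; python3 w.py; python3 - <<'E'
from h import *
d=np.load('case.npz');T,O=d['T'],d['O']
g=grab('scene','s7.png');t=grab('top','t7.png')
a=cv2.imread('pics/s7.png')[100:345,180:400];b=cv2.imread('pics/t7.png')[140:290,140:440]
for f,i in((g,a),(t,b)):
    o=(180,100) if f is g else (140,140)
    for x in(-.125,.125):
        u=proj(f,O+T.T@[x,-.1,.092]);print(np.round(u,1));cv2.circle(i,(int(round(u[0]-o[0])),int(round(u[1]-o[1]))),1,(255,0,255),-1)
cv2.imwrite('pics/m7.png',np.hstack([cv2.resize(a,(350,390)),cv2.resize(b,(450,390))]))
E
```

```text
clock: 19.9
tool_pos: [0.4638, -0.262, 0.2299]
tool_rot: [-1.571, 1.57, -2.975]
contact_force: [-0.5, 0.7, 0.2]
gripper_width: 0.001
t 19.9 case [-0.0912 -0.3085  0.2299] F [-0.36  0.73  0.21] yaw err deg -0.28 0.0008900392253557491
[295.3 182.9]
[238.4 225. ]
[313.3 254.9]
[300.9 179. ]
```

View pics/m7.png

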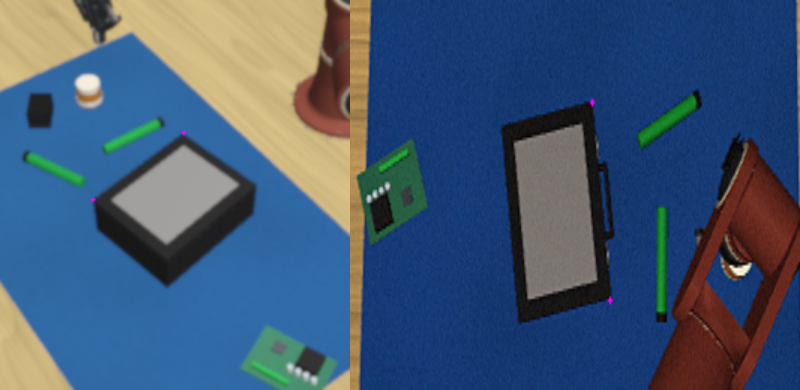

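The lid is shut, with its front corners on the predicted marks in both views. The bystanders have not moved and the arm is clear.

```bash
python3 -c "
from plant import ctrl
print(ctrl.close_job())"
```

```text
the job is handed in; nothing more can be done
None
```

The case is packed and the job handed in at about 20 s of the 72 s allowed. No verdict was reported. I pressed the rod home, broke the stay at the red roller, then lowered the lid along its arc and pressed it shut.

**Checks that agreed:**
- **Rod:** the fingertips stopped hard at 61.7 mm with 16 N, where a rod that is home should have its top at 62 mm. Later views showed it between the tines.
- **Stay:** I estimate the knee bent to about 0.8 rad after the push, from the camera view and link geometry. The lid then followed freely.
- **Lid:** the fingertips stopped at 91.9 mm with about 11 N. Its front corners matched the predicted shut position in both cameras.
- **Bystanders:** by eye, none moved, and the gripper was clear of everything at hand-in.

**What was off or not checked:**
- **Possible lid force over 15 N:** at the end of the roller push the tool read about 29 N (26 N sideways, 14 N up), well over the 10 N expected. The gripper may have touched the inside of the lid. By then the stay was passing, or had passed, straight and the lid had come forward about 0.1 rad. I could not rule out more than 15 N on the lid before the stay broke.
- **Jaw and rod after closing:** I never measured the jaw angle directly, and the rod could not be seen once the lid was shut.

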